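# Let a glue stick out of the desk dispenser and ease its lid shut

## Robot

A 6-joint arm with a two-finger parallel gripper is mounted at the origin on the work surface. World frame = base frame: x ahead of the robot, y to its left, z up, the work surface at z = 0. Lengths are in m, angles in rad, forces in N, time in s.
With the tool pointing down it reaches from about 0.3 to 0.775 m from the base axis. Payload 14.6 kg.
Tool frame: the origin (TCP) lies at the very end of the fingers, on their centre line; the grasp point (between the pads) lies 19 mm behind it; y points along the fingers, x is the direction in which the jaws open and shut, and the axes are right-handed (so a half turn about y gives the same grasp; the last joint's range is limited). The gripper opens to 94 mm and grips with 3 to 60 N. Pads are 16 mm wide; open, the fingers measure 119 mm over their backs; the gripper's body (75 mm by 177 mm) begins 78 mm behind the grasp point.
Start: joints at [1.219, 0.3, 1.521, -0, 1.321, -0.067], TCP at [0.155, 0.528, 0.205] pointing down, gripper open.
Joint ranges: [-3.03, 3.03], [-0.79, 2.21], [0.23, 2.52], [-1.04, 4.18], [0, 3.07], [-2.55, 2.55]. Speed limits (rad/s): [2.22, 2.22, 2.57, 3.14, 3.14, 3.14].

## Interface

Orientations are given as [roll, pitch, yaw] about the fixed x, y, z axes, in that order (R = Rz(yaw) Ry(pitch) Rx(roll)).
In Python, from station import * gives the robot as it stands.
- The arm moves only by the tool send_rows, never from a script. Its argument "series" is text: rows parted by semicolons, each of 7 numbers parted by spaces: the turn, a rotation vector about the tool's x, y, z in units of 5 degrees (1.0 is 5 degrees), then the shift along the tool's x, y, z in cm, then the opening, from -1 (shut) to 1 (fully open). A call has exactly 10 rows; each row is the pose to reach, as a shift and turn from the pose commanded when the call began, along the tool's axes at that moment; what a row does not reach only later rows make up. A row lasts 1/12 s, in which the tool goes at most 41.7 mm and 7.16 degrees, less where a joint would pass 70% of its speed; a pose out of reach is approached as far as the arm can. A call with a gripper value outside its range is refused whole. The fingers move at their own pace and stop on an object; "newtons" is the grip in N (left out, the last holds). Time passes only in rows, so rows that repeat a pose let the fingers close, or fill a call up. It gives the time, the measured TCP pose, the force and the opening at its end, in the units of the state.
- get_obs(): the state, without advancing time (a new reading comes with each control period).
- camera(name): name is "scene" or "top" or "wrist"; returns the picture (384x512x3 uint8, red, green, blue); there is no depth.
- camera_info(name): a dict with "K" (3x3 intrinsics, pixels), "R" (3x3) and "t" (3): a world point X has camera coordinates R X + t; the wrist camera has in their place "mount" (4x4, takes a point from camera to tool coordinates, whose origin is the TCP and whose axes are the tool frame's). Camera axes: x right, y down, z forward; pixel columns grow to the right and rows downward; lengths in m; the calibration is good to about 2 mm. A picture is of the moment at which its call begins: read the wrist's pose just before it. camera_info takes no time and is no camera call.
- hand_in(): hands the job in, once; it reports no verdict.
The state is a dict: "time_s": time; "qpos": joint angles; "joint_vel": joint speeds; "tau": joint torques, N m; "ee_pos": TCP position; "eef_rot": TCP orientation; "force": force on the tool from outside, world axes, zero at the start; "moment": the same for the moment, N m; "grip_width": finger opening in m.
Only numpy, scipy, OpenCV 4.12 (cv2) and the standard library are available. Lean on these libraries where they do the work, as an engineer would, in place of code of your own. Each camera call takes 0.05 s, during which the arm holds its last target. There are 200 camera calls.

## Task

Press the dispenser's lever all the way down with the fingertips so that its lid lifts, and keep it down until the glue stick has rolled out into the tray. Then let the lever come up slowly under the fingers, so that the lid settles fully shut without slamming, and move clear. Work only the lever: do not touch the lid or the glue stick, leave the stick lying in the tray, and leave the other things on the desk where they are.

Things in the scene. Friction and masses are not known exactly. Their poses are not given: they have to be found in the camera images.
- dispenser: Wooden glue-stick dispenser, fixed, place and yaw vary. Origin on the desk under the middle of its covered box; -x axis points roughly to the robot, z up. Box: x -65 to +70, y -57 to +57 mm, 119 mm high with lid. In front an open catch tray: x -160 to -65 mm, same width, walls 5 mm thick, 50 mm high. One 16-degree ramp, 104 mm wide, runs from the box's back down to the tray's front wall.
- lever (a joint): Steel lever on the dispenser's +y side, rad: 0 = up (lid shut), grows as its pad is pressed down, end stop 0.305. Pivot axis along the dispenser's y at x 0, y +97, z 85 mm in its frame; the lever runs from it to -x. A link makes lid angle = 3 x lever angle. The pad takes about 2 to 5 N. No damper: let go, it flies up and the lid slams.
- lever_pad (a point): Centre of the top face of the lever's flat steel press pad, 60 x 60 mm, 8 mm thick. With the lever up it is at x -185, y +97, z 119 mm in the dispenser's frame; at the end stop it is at about x -187, y +97, z 62 mm. The pad is to be pressed down from above, and the lever follows the finger up again; letting it up over 2 s or more is gentle.
- lid (a joint): Dispenser's lid, rad: 0 = shut, about 0.9 = wide open (lever fully down). Aluminium frame with a clear window over the box, and an aluminium flap hanging in front of the box that holds the stick back; hinged along the dispenser's y at the top of the box's back (x +60, z 117 mm).
- lid_front_edge (a point): Middle of the lid's front top edge; shut, it is at x -68, y 0, z 119 mm in the dispenser's frame. Open, it rises to about 250 mm.
- glue_stick: Glue stick, white tube, grey cap, 26 mm diameter, 92 mm long, 30 g. Origin at its centre, y along its length. Starts on the ramp behind the lid's flap (x about -52, z 49 mm in the dispenser's frame). Freed, it rolls by itself in about 1 s into the tray and rests against its front wall, centre at x about -141, z 24 mm.
- tray_centre (a point): Point in the middle of the catch tray, 20 mm above the desk; x -110, y 0 in the dispenser's frame.
- mug: Bystander, loose, to be left where it is: white mug with pens, 82 mm across, 95 mm high (pens to 160 mm), handle to its +y; origin at the centre of its underside.
- stapler: Bystander, loose, to be left where it is: stapler lying along its x, 140 x 36 x 48 mm; origin at the centre of its underside.
- eraser: Bystander, loose, to be left where it is: small white eraser, 50 x 22 x 12 mm; origin at the centre of its underside.
- note_block: Bystander, loose, to be left where it is: block of paper notes, 76 x 76 x 24 mm; origin at the centre of its underside.
- tape_dispenser: Bystander, loose, to be left where it is: desk tape dispenser, 130 x 50 x 76 mm; origin at the centre of its underside.
- sharpener: Bystander, loose, to be left where it is: pencil sharpener, 32 x 26 x 26 mm; origin at the centre of its underside.

How it is judged:
By the outcome, as a careful person would: the job done as asked, in the order asked, and still so for the second after the job is handed in, with the robot touching nothing.
It also fails if it takes over 45 s, if anything falls off the work surface, if the arm or the gripper's body presses on something with over 40 N, if the wrist force passes 120 N, or if a joint passes its speed limit or range.

## Working session

There is one attempt and no reset: what is moved stays moved. The work goes in short steps, Python scripts to look and compute and a tool call to move; the robot and the scene stay as the last step left them, time stands still between calls to the robot, and variables do not carry over. Pictures are saved under pics/ and viewed, on a budget of 10 in all, crops included, one or two more only if the job needs it, and the job is handed in when it is done.

Besides the shell and the picture viewer there is one more tool, called after "Call:" by a JSON object that holds its "fn" and its "kwargs", one argument or row to a line. send_rows: Moves the arm, as the interface text tells. Its arguments: {"type":"object","properties":{"series":{"type":"string"},"newtons":{"type":"number"}},"required":["series"]}

```bash
mkdir -p pics
python3 - <<'E'
from station import *
import cv2,numpy as np
o=get_obs();print(o)
for n in("scene","top"):
    im=camera(n);cv2.imwrite(f"pics/{n}0.png",im[:,:,::-1]);c=camera_info(n);print(n,c)
print(camera_info("wrist"))
E
```

```text
{'time_s': 0.0, 'qpos': array([ 1.21939599e+00,  3.00466228e-01,  1.52160464e+00,  5.95671497e-06,
        1.32072033e+00, -6.65900759e-02]), 'joint_vel': array([ 0.00038249, -0.00024047, -0.00179078,  0.00058544, -0.00123957,
        0.00051249]), 'tau': array([ 4.86344979e-04, -5.31816101e+01, -3.52739990e+01,  7.09330221e-02,
        2.43671058e-02, -1.31118859e-04]), 'ee_pos': array([0.15443648, 0.52758244, 0.20487905]), 'eef_rot': array([-1.57071082e+00,  1.19549725e-03,  1.28598464e+00]), 'force': array([ 0.06349907, -0.08101815, -0.16367796]), 'moment': array([-0.06239027,  0.02847719,  0.04056213]), 'grip_width': 0.09381726185339254}
scene {'K': array([[381.53534578,   0.        , 258.51988334],
       [  0.        , 381.53534578, 192.1156977 ],
       [  0.        ,   0.        ,   1.        ]]), 'R': array([[ 0.9027362 ,  0.42990468, -0.0157899 ],
       [ 0.32331071, -0.70220303, -0.63433516],
       [-0.28379137,  0.56753227, -0.77289688]]), 't': array([-0.54611652, -0.07639761,  1.03510273])}
top {'K': array([[443.33887094,   0.        , 252.66677787],
       [  0.        , 443.33887094, 184.49387156],
       [  0.        ,   0.        ,   1.        ]]), 'R': array([[-0.0065635 , -0.99992565, -0.01027724],
       [-0.99923796,  0.00695374, -0.03840774],
       [ 0.03847634,  0.01001732, -0.9992093 ]]), 't': array([0.05322774, 0.57795111, 1.2340717 ])}
{'K': array([[342.60915075,   0.        , 257.6158632 ],
       [  0.        , 342.60915075, 190.58306239],
       [  0.        ,   0.        ,   1.        ]]), 'mount': array([[ 9.99999243e-01, -1.22084736e-03, -1.53237319e-04,
        -6.11633408e-04],
       [-1.28576448e-04, -2.27541951e-01,  9.73768270e-01,
        -1.78590308e-01],
       [-1.22369034e-03, -9.73767513e-01, -2.27541936e-01,
         6.49653840e-02],
       [ 0.00000000e+00,  0.00000000e+00,  0.00000000e+00,
         1.00000000e+00]])}
```

View pics/top0.png

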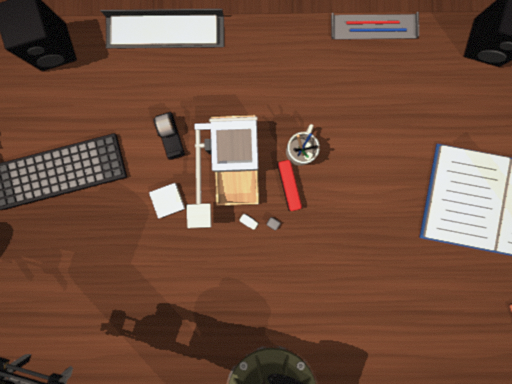

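View pics/scene0.png

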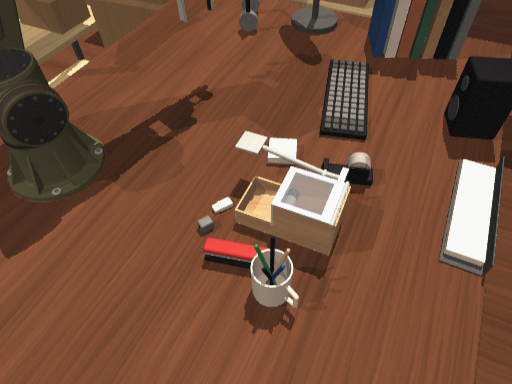

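Top view: the press pad is at about (199,216) and its rod runs up to (203,127). The lid is at (234,145) and the tray at (237,187). The note block (167,200) is left of the pad, with the eraser at (248,222) and the sharpener at (274,224). The scene view shows the same layout with the pad at (252,142).

```bash
cat > h.py <<'E'
import numpy as np,cv2
from station import *
def ray(n,uv,z):
    c=camera_info(n);C=-c["R"].T@c["t"];d=c["R"].T@np.linalg.inv(c["K"])@np.array([uv[0],uv[1],1.])
    return C+d*(z-C[2])/d[2]
def proj(n,X):
    c=camera_info(n);p=c["K"]@(c["R"]@np.array(X)+c["t"]);return p[:2]/p[2]
def blob(im,seed,tol):
    m=(np.abs(im.astype(int)-im[seed[1],seed[0]].astype(int)).max(2)<tol).astype(np.uint8)
    m=cv2.morphologyEx(m,cv2.MORPH_OPEN,np.ones((9,9)))
    k,l,s,c=cv2.connectedComponentsWithStats(m)
    cn=cv2.findContours((l==l[seed[1],seed[0]]).astype(np.uint8),cv2.RETR_EXTERNAL,cv2.CHAIN_APPROX_NONE)[0][0]
    return cn
E
python3 - <<'E'
from h import *
im=cv2.imread("pics/top0.png")
cn=blob(im,(199,216),40);r=cv2.minAreaRect(cn);print(r,im[216,199])
P=ray("top",r[0],.119);print("pad",P)
b=cv2.boxPoints(r);W=[ray("top",q,.119) for q in b]
for i in range(4):
    d=W[(i+1)%4]-W[i];print(np.linalg.norm(d),np.degrees(np.arctan2(d[1],d[0])))
# stereo check in scene
im2=cv2.imread("pics/scene0.png");c2=blob(im2,(252,142),40);r2=cv2.minAreaRect(c2);M=cv2.moments(c2);m2=(M['m10']/M['m00'],M['m01']/M['m00'])
print(r2,m2,proj("scene",P),ray("scene",m2,.119))
# lid frame
c3=blob(im,(215,165),40) ;r3=cv2.minAreaRect(c3);print("lid",r3)
for q in cv2.boxPoints(r3):print(q,ray("top",q,.119))
cv2.imwrite("pics/crop0.png",cv2.resize(im[100:250,130:340],None,fx=3.8,fy=3.8,interpolation=cv2.INTER_CUBIC))
E
```

```text
((198.0, 215.0), (22.0, 22.0), 90.0) [227 238 237]
pad [0.49689226 0.1888559  0.119     ]
0.05650925305951206 -90.37281495355023
0.05625981912094732 179.84090668843666
0.05640158910031225 89.65629443252514
0.056288978410087245 -0.04960572905296366
((251.0, 141.5), (17.0, 22.0), 90.0) (250.99367088607596, 141.5253164556962) [250.86529112 140.14976024] [0.49927126 0.18471097 0.119     ]
lid ((509.5, 242.0), (2.0, 3.0), 90.0)
[508. 241.] [ 0.4260804  -0.59908205  0.119     ]
[511. 241.] [ 0.4260376  -0.60665364  0.119     ]
[511. 243.] [ 0.42098293 -0.60650798  0.119     ]
[508. 243.] [ 0.42102539 -0.59893767  0.119     ]
```

View pics/crop0.png

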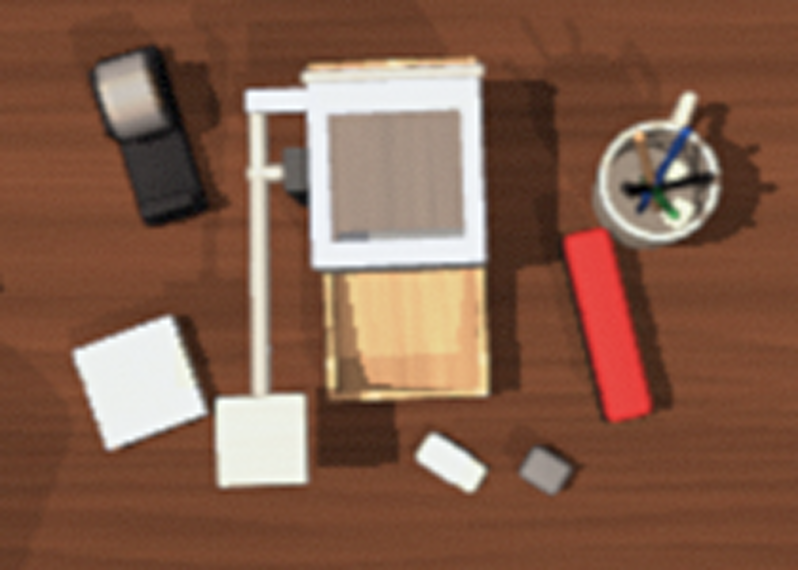

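Call:
{"fn": "send_rows", "kwargs": {
  "series": "0 0 0 -1.2 0 -2.2 0; 0 0 0 -2.3 0 -4.3 -0.5; 0 0 0 -3.5 0 -6.5 -1; 0 0 0 -4.6 0 -8.6 -1; 0 0 0 -5.8 0 -10.8 -1; 0 0 0 -6.9 0 -12.9 -1; 0 0 0 -8.1 0 -15.1 -1; 0 0 0 -9.2 0 -17.2 -1; 0 0 0 -10.4 0 -19.4 -1; 0 0 0 -11.4 0 -21.2 -1",
  "newtons": 20
}}

```text
time_s: 0.93
ee_pos: [0.3268, 0.3576, 0.2052]
eef_rot: [-1.571, 0.0, 1.286]
force: [-0.3, 0.1, -0.4]
grip_width: 0.0308
```

Call:
{"fn": "send_rows", "kwargs": {
  "series": "0 0 0 -1.2 0 -2.2 -1; 0 0 0 -2.3 0 -4.3 -1; 0 0 0 -3.5 0 -6.5 -1; 0 0 0 -4.6 0 -8.6 -1; 0 0 0 -5.8 0 -10.8 -1; 0 0 0 -6.9 0 -12.9 -1; 0 0 0 -8.1 0 -15.1 -1; 0 0 0 -9.2 0 -17.2 -1; 0 0 0 -10.4 0 -19.4 -1; 0 0 0 -11.4 0 -21.2 -1"
}}

```text
time_s: 1.77
ee_pos: [0.4983, 0.1886, 0.2052]
eef_rot: [-1.57, 0.0, 1.286]
force: [-0.5, 0.5, 0.4]
grip_width: 0.0006
```

Run:
```python
from h import *
o=get_obs();im=camera("wrist");cv2.imwrite("pics/w1.png",im[:,:,::-1])
print(o['time_s'],o['ee_pos'],o['eef_rot'],o['force'],o['grip_width'],o['qpos'])
from scipy.spatial.transform import Rotation as Ro
R=Ro.from_euler('xyz',o['eef_rot']).as_matrix();print(R.T@(np.array([.498,.188,.119])-o['ee_pos'])*100)
w=camera_info("wrist")
def wp(X):
    pt=R.T@(np.array(X)-o['ee_pos']);pc=np.linalg.inv(w['mount'])@np.append(pt,1);p=w['K']@pc[:3];return p[:2]/p[2]
for dx,dy in((0,0),(.03,.03),(.03,-.03),(-.03,-.03),(-.03,.03)):print(wp([.498+dx,.188+dy,.119]))
```

```text
1.7667 [0.49826025 0.18859478 0.20515518] [-1.57042339e+00  3.57277832e-04  1.28556039e+00] [-0.4861988   0.52682433  0.44540305] 0.0006098678134516959 [ 2.93136667e-01  2.62061669e-01  1.57005714e+00 -9.86312592e-05
  1.30998143e+00 -9.92398197e-01]
[-6.13201476e-02  8.61554326e+00  5.02421363e-03]
[257.66978924 194.31672737]
[303.71788285 218.69423806]
[232.91994553 238.43127909]
[210.03950381 169.10161635]
[284.00673018 147.37330596]
```

View pics/w1.png

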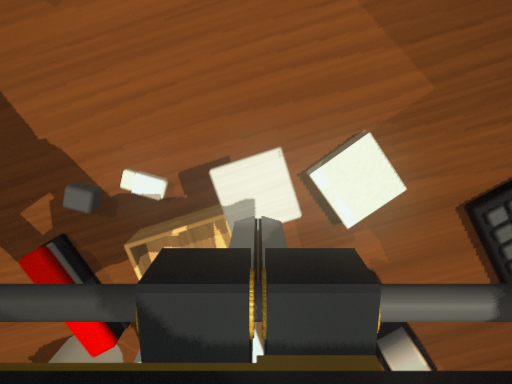

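The wrist view shows the pad's corners at (209,169), (282,148) and (301,215), within a few pixels of my prediction. The shut fingertips are centred above it, so I'm descending.

Call:
{"fn": "send_rows", "kwargs": {
  "series": "0 0 0 0 1 0 -1; 0 0 0 0 2 0 -1; 0 0 0 0 3 0 -1; 0 0 0 0 4 0 -1; 0 0 0 0 5 0 -1; 0 0 0 0 6 0 -1; 0 0 0 0 7 0 -1; 0 0 0 0 7.6 0 -1; 0 0 0 0 8 0 -1; 0 0 0 0 8.3 0 -1"
}}

```text
time_s: 2.65
ee_pos: [0.4974, 0.1899, 0.122]
eef_rot: [-1.571, 0.0, 1.286]
force: [0.4, 0.5, 0.3]
grip_width: 0.0006
```

Call:
{"fn": "send_rows", "kwargs": {
  "series": "0 0 0 0 0.3 0 -1; 0 0 0 0 0.6 0 -1; 0 0 0 0 0.9 0 -1; 0 0 0 0 1.2 0 -1; 0 0 0 0 1.5 0 -1; 0 0 0 0 1.8 0 -1; 0 0 0 0 2.1 0 -1; 0 0 0 0 2.4 0 -1; 0 0 0 0 2.7 0 -1; 0 0 0 0 3 0 -1"
}}

```text
time_s: 3.48
ee_pos: [0.4973, 0.1899, 0.0921]
eef_rot: [-1.571, 0.0, 1.286]
force: [-2.4, 0.2, 1.9]
grip_width: 0.0001
```

Call:
{"fn": "send_rows", "kwargs": {
  "series": "0 0 0 0 0.3 0 -1; 0 0 0 0 0.6 0 -1; 0 0 0 0 0.9 0 -1; 0 0 0 0 1.2 0 -1; 0 0 0 0 1.5 0 -1; 0 0 0 0 1.8 0 -1; 0 0 0 0 2.1 0 -1; 0 0 0 0 2.3 0 -1; 0 0 0 0 2.5 0 -1; 0 0 0 0 2.6 0 -1"
}}

```text
time_s: 4.32
ee_pos: [0.4975, 0.1899, 0.0662]
eef_rot: [-1.571, -0.0, 1.286]
force: [0.3, -0.1, 0.3]
grip_width: 0.0003
```

Run:
```python
from h import *
for n in("scene","wrist"):cv2.imwrite(f"pics/{n}2.png",camera(n)[:,:,::-1])
o=get_obs();print(o['time_s'],o['ee_pos'],o['force'],o['grip_width'])
a=cv2.imread("pics/scene2.png")[60:300,130:400];cv2.imwrite("pics/s2c.png",cv2.resize(a,None,fx=2.4,fy=2.4,interpolation=cv2.INTER_CUBIC))
```

```text
4.4167 [0.49739833 0.18988474 0.06632049] [0.84320379 0.11596494 1.4969424 ] 0.0002813826795973879
```

View pics/s2c.png

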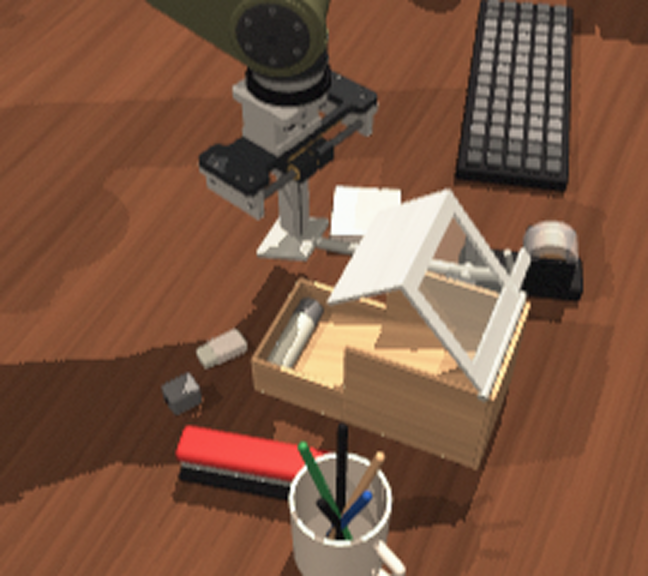

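The stick already lies at the tray's front wall, around (297,335) in the crop, and the lid is well up. I'm pressing the last few mm to the stop.

Call:
{"fn": "send_rows", "kwargs": {
  "series": "0 0 0 0 0.1 0 -1; 0 0 0 0 0.2 0 -1; 0 0 0 0 0.3 0 -1; 0 0 0 0 0.4 0 -1; 0 0 0 0 0.4 0 -1; 0 0 0 0 0.4 0 -1; 0 0 0 0 0.4 0 -1; 0 0 0 0 0.4 0 -1; 0 0 0 0 0.4 0 -1; 0 0 0 0 0.4 0 -1"
}}

```text
time_s: 5.25
ee_pos: [0.498, 0.19, 0.0644]
eef_rot: [-1.573, -0.001, 1.286]
force: [-8.3, -3.1, 23.8]
grip_width: 0.0004
```

Call:
{"fn": "send_rows", "kwargs": {
  "series": "0 0 0 0 -0.05 0 -1; 0 0 0 0 -0.1 0 -1; 0 0 0 0 -0.1 0 -1; 0 0 0 0 -0.1 0 -1; 0 0 0 0 -0.1 0 -1; 0 0 0 0 -0.1 0 -1; 0 0 0 0 -0.1 0 -1; 0 0 0 0 -0.1 0 -1; 0 0 0 0 -0.1 0 -1; 0 0 0 0 -0.1 0 -1"
}}

```text
time_s: 6.08
ee_pos: [0.4978, 0.19, 0.0647]
eef_rot: [-1.572, -0.001, 1.286]
force: [-3.0, -2.5, 15.3]
grip_width: 0.0003
```

Run:
```python
from h import *
for n in("scene","top"):cv2.imwrite(f"pics/{n}3.png",camera(n)[:,:,::-1])
o=get_obs();print(o['time_s'],o['ee_pos'],o['force'])
a=cv2.imread("pics/scene3.png")[60:300,130:400];b=cv2.imread("pics/top3.png")[100:250,130:340]
cv2.imwrite("pics/c3.png",np.hstack([cv2.resize(a,(405,360)),cv2.resize(b,(390,360))]))
```

```text
6.1833 [0.49787808 0.1899999  0.06471876] [-3.84161073 -2.70204088 14.0020353 ]
```

View pics/c3.png

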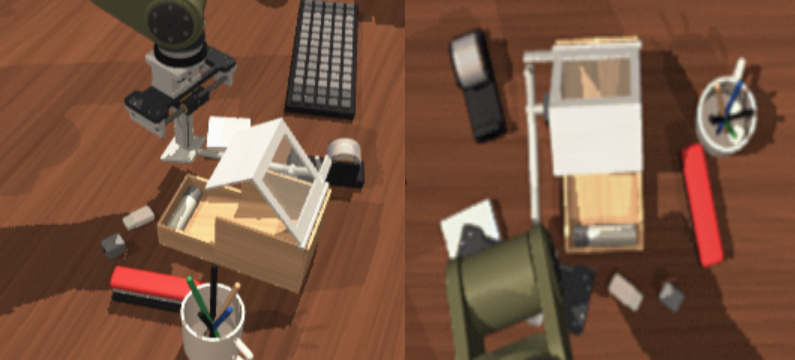

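The stick lies at the tray's front wall in both views: (183,208) in the left half and (603,235) in the right. The lever is at its stop. Now I'll let it up at about 12 mm/s.

Call:
{"fn": "send_rows", "kwargs": {
  "series": "0 0 0 0 -0.1 0 -1; 0 0 0 0 -0.2 0 -1; 0 0 0 0 -0.3 0 -1; 0 0 0 0 -0.4 0 -1; 0 0 0 0 -0.5 0 -1; 0 0 0 0 -0.6 0 -1; 0 0 0 0 -0.7 0 -1; 0 0 0 0 -0.8 0 -1; 0 0 0 0 -0.9 0 -1; 0 0 0 0 -1 0 -1"
}}

```text
time_s: 7.02
ee_pos: [0.4972, 0.1899, 0.0735]
eef_rot: [-1.57, 0.0, 1.286]
force: [-0.8, -0.7, 1.8]
grip_width: 0.0007
```

Call:
{"fn": "send_rows", "kwargs": {
  "series": "0 0 0 0 -0.1 0 -1; 0 0 0 0 -0.2 0 -1; 0 0 0 0 -0.3 0 -1; 0 0 0 0 -0.4 0 -1; 0 0 0 0 -0.5 0 -1; 0 0 0 0 -0.6 0 -1; 0 0 0 0 -0.7 0 -1; 0 0 0 0 -0.8 0 -1; 0 0 0 0 -0.9 0 -1; 0 0 0 0 -1 0 -1"
}}

```text
time_s: 7.85
ee_pos: [0.4974, 0.1899, 0.0836]
eef_rot: [-1.571, -0.0, 1.286]
force: [-1.5, 0.0, 1.9]
grip_width: 0.0004
```

Call:
{"fn": "send_rows", "kwargs": {
  "series": "0 0 0 0 -0.1 0 -1; 0 0 0 0 -0.2 0 -1; 0 0 0 0 -0.3 0 -1; 0 0 0 0 -0.4 0 -1; 0 0 0 0 -0.5 0 -1; 0 0 0 0 -0.6 0 -1; 0 0 0 0 -0.7 0 -1; 0 0 0 0 -0.8 0 -1; 0 0 0 0 -0.9 0 -1; 0 0 0 0 -1 0 -1"
}}

```text
time_s: 8.68
ee_pos: [0.4975, 0.1899, 0.0936]
eef_rot: [-1.571, -0.0, 1.286]
force: [-0.1, 0.8, 2.0]
grip_width: 0.0002
```

Call:
{"fn": "send_rows", "kwargs": {
  "series": "0 0 0 0 -0.1 0 -1; 0 0 0 0 -0.2 0 -1; 0 0 0 0 -0.3 0 -1; 0 0 0 0 -0.4 0 -1; 0 0 0 0 -0.5 0 -1; 0 0 0 0 -0.6 0 -1; 0 0 0 0 -0.7 0 -1; 0 0 0 0 -0.8 0 -1; 0 0 0 0 -0.9 0 -1; 0 0 0 0 -1 0 -1"
}}

```text
time_s: 9.52
ee_pos: [0.4974, 0.1899, 0.1036]
eef_rot: [-1.571, -0.0, 1.286]
force: [0.8, 0.2, 2.1]
grip_width: 0.0004
```

Call:
{"fn": "send_rows", "kwargs": {
  "series": "0 0 0 0 -0.1 0 -1; 0 0 0 0 -0.2 0 -1; 0 0 0 0 -0.3 0 -1; 0 0 0 0 -0.4 0 -1; 0 0 0 0 -0.5 0 -1; 0 0 0 0 -0.6 0 -1; 0 0 0 0 -0.7 0 -1; 0 0 0 0 -0.8 0 -1; 0 0 0 0 -0.9 0 -1; 0 0 0 0 -1 0 -1"
}}

```text
time_s: 10.35
ee_pos: [0.4974, 0.1899, 0.1135]
eef_rot: [-1.571, 0.0, 1.286]
force: [2.0, 0.8, 2.1]
grip_width: 0.0004
```

Call:
{"fn": "send_rows", "kwargs": {
  "series": "0 0 0 0 -0.1 0 -1; 0 0 0 0 -0.2 0 -1; 0 0 0 0 -0.3 0 -1; 0 0 0 0 -0.4 0 -1; 0 0 0 0 -0.5 0 -1; 0 0 0 0 -0.6 0 -1; 0 0 0 0 -0.7 0 -1; 0 0 0 0 -0.8 0 -1; 0 0 0 0 -0.9 0 -1; 0 0 0 0 -1 0 -1"
}}

```text
time_s: 11.18
ee_pos: [0.4973, 0.1899, 0.1234]
eef_rot: [-1.571, 0.0, 1.286]
force: [0.0, 0.2, 0.0]
grip_width: 0.0003
```

Run:
```python
from h import *
for n in("scene",):cv2.imwrite(f"pics/{n}4.png",camera(n)[:,:,::-1])
o=get_obs();print(o['time_s'],o['ee_pos'],o['force'])
a=cv2.imread("pics/scene4.png")[60:300,130:400];cv2.imwrite("pics/c4.png",cv2.resize(a,(648,576),interpolation=cv2.INTER_CUBIC))
```

```text
11.2333 [0.49736622 0.18991276 0.12363828] [-0.24339033  0.54825251  0.29911814]
```

View pics/c4.png

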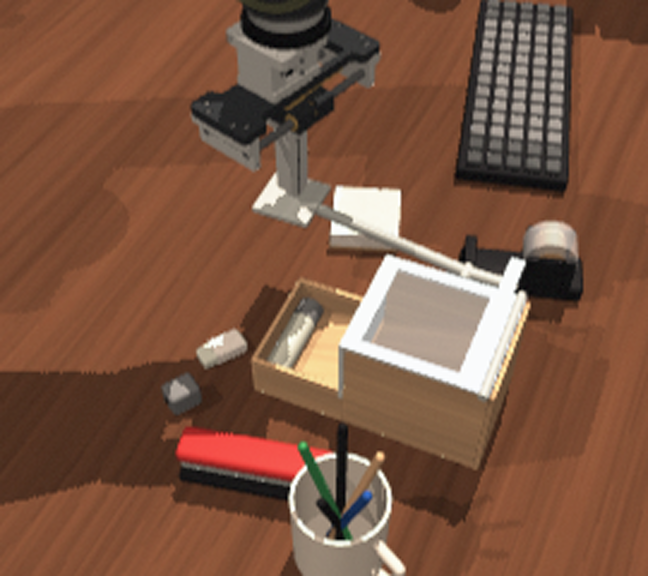

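The lid is shut (front edge about (340,345) to (385,262)) and the stick is still in the tray at (297,335). The force on the fingers is back to about zero, so I'm moving clear: up, then back.

Call:
{"fn": "send_rows", "kwargs": {
  "series": "0 0 0 0 -0.5 0 -1; 0 0 0 0 -1.5 0 -1; 0 0 0 0 -3 0 -1; 0 0 0 0 -4.5 0 -1; 0 0 0 0 -6 0 -1; 0 0 0 0 -7.5 0 -1; 0 0 0 0 -9 0 -1; 0 0 0 0 -10 0 -1; 0 0 0 0 -10 0 -1; 0 0 0 0 -10 0 -1"
}}

```text
time_s: 12.07
ee_pos: [0.4974, 0.1899, 0.2237]
eef_rot: [-1.571, -0.0, 1.286]
force: [-0.4, 0.3, 0.2]
grip_width: 0.0006
```

Call:
{"fn": "send_rows", "kwargs": {
  "series": "0 0 0 1 0 1.5 -1; 0 0 0 2 0 3 -1; 0 0 0 3.5 0 5 -1; 0 0 0 5 0 7 -1; 0 0 0 6.5 0 9 -1; 0 0 0 8 0 11 -1; 0 0 0 9 0 12.5 -1; 0 0 0 9.5 0 13.5 -1; 0 0 0 9.5 0 13.5 -1; 0 0 0 9.5 0 13.5 -1"
}}

```text
time_s: 12.9
ee_pos: [0.3945, 0.3187, 0.223]
eef_rot: [-1.57, 0.001, 1.287]
force: [-0.8, 0.0, -0.0]
grip_width: 0.0006
```

Run:
```python
from h import *
for n in("scene","top"):cv2.imwrite(f"pics/{n}5.png",camera(n)[:,:,::-1])
o=get_obs();print(o['time_s'],o['ee_pos'],o['force'])
a=cv2.imread("pics/scene5.png")[60:300,130:400];b=cv2.imread("pics/top5.png")[100:250,130:340]
cv2.imwrite("pics/c5.png",np.hstack([cv2.resize(a,(405,360)),cv2.resize(b,(390,360))]))
```

```text
13.0 [0.39504444 0.31828087 0.22320559] [-0.18074952 -0.69128122 -0.43105204]
```

View pics/c5.png

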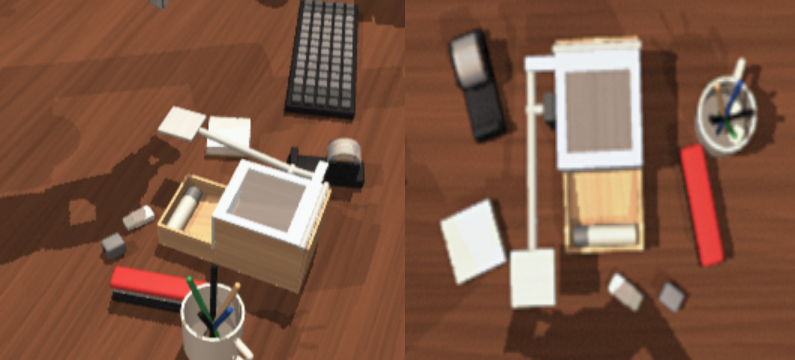

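The lid is shut, the pad is up at (532,278), and the stick is in the tray at (603,235). The other objects haven't moved and the arm is clear.

```bash
python3 -c "
from station import *
print(hand_in())"
```

```text
the job is handed in; nothing more can be done
None
```

The job is done and handed in at about 13 s of robot time, well under the 45 s limit.

- **Press:** I pressed the pad with the shut fingertips to the lever's end stop. The force there was 24 N, with the fingertip at z about 64 mm. The lid lifted, and I held the lever down for about 1.5 s, until both cameras showed the stick against the tray's front wall.
- **Release:** I let the lever up at about 12 mm/s over roughly 5 s. The pad pressed back with a steady 2 N until the lid was shut, then the force went to zero. I then moved up and away.
- **Last checks:** The final views from both cameras showed the lid shut, the lever up and the stick lying in the tray. By eye, the other objects had not moved; I did not measure their positions. No check failed or disagreed. The end stop came about 2 mm higher than the given figure, which is within the calibration error.

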